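# Put the shoe-care kit back in its fitted trays

## Robot

A 6-joint arm with a two-finger parallel gripper is mounted at the origin on the work surface. World frame = base frame: x ahead of the robot, y to its left, z up, the work surface at z = 0. Lengths are in m, angles in degrees, forces in N, time in s.
With the tool pointing down it reaches from about 0.35 to 0.975 m from the base axis. Payload 17.4 kg.
Tool frame: the origin (TCP) lies between the finger pads; the fingertips stand 19 mm ahead of it and the grasp point (between the pads) is the TCP; z points along the fingers, y is the line along which they close (so a half turn about z gives the same grasp; the last joint's range is limited). The gripper opens to 85 mm and grips with 20 to 120 N. Pads are 22 mm wide; open, the fingers measure 114 mm over their backs; the gripper's body (76 mm by 85 mm) begins 54 mm behind the grasp point. The pads swing forward as they close: fully open they stand 13 mm farther back than shut.
Start: joints at [64.355, 6.646, 82.598, -0, 90.757, -2.166], TCP at [0.269, 0.619, 0.25] pointing down, gripper open.
Joint ranges: [-162.19, 162.19], [-47.58, 125.68], [4.15, 143.07], [-65.23, 245.23], [0.69, 171.88], [-170.13, 170.13]. Speed limits (degrees/s): [108.29, 108.29, 127.2, 180, 180, 180].

## Interface

Orientations are given as [roll, pitch, yaw] about the fixed x, y, z axes, in that order (R = Rz(yaw) Ry(pitch) Rx(roll)).
In Python, from cell import * gives the robot as it stands. Calls block until the motion is done:
- move_pose(position, orientation): joint-space move of the TCP to a pose.
- line_to(position, orientation=None, max_speed=0.15): straight line of the TCP; orientation=None keeps the orientation; max_speed is the mean speed in m/s.
- move_joints(angles): joint-space move.
- release() and clamp(grasp_force=None): open the fingers fully, or close them until they stop; grasp_force is the grip in N (None keeps the last).
- pause(seconds).
- ik(position, orientation): joint angles nearest the present ones, or None.
- grab_frame(name): name is "scene" or "side" or "wrist"; returns a dict with "pixels" (480x640x3 uint8, blue, green, red), "camera_matrix" (3x3 intrinsics, pixels), "cam_to_world" (4x4, takes a point from camera to world coordinates). Camera axes: x right, y down, z forward; pixel columns grow to the right and rows downward; lengths in m; the calibration is good to about 2 mm. A picture is of the moment at which its call begins. There is no depth.
A pose or a line that the arm cannot do raises Unreachable and nothing moves.
- close_job(): hands the job in; it is judged then, once.
Readings, each from a call of its own:
- get_time_s(): time.
- get_joint_pos(): joint angles.
- get_joint_vel(): joint speeds.
- get_joint_efforts(): joint torques, N m.
- get_position(): TCP position.
- get_ee_rot(): TCP orientation.
- get_wrist_force(): force on the tool from outside, world axes, zero at the start.
- get_moment(): the same for the moment, N m.
- get_opening(): finger opening in m.
- get_grasp_force(): force on a finger pad.
Only numpy, scipy, OpenCV 4.12 (cv2) and the standard library are available. Lean on these libraries where they do the work, as an engineer would, in place of code of your own. Each camera call takes 0.05 s, during which the arm holds its last target. There are 200 camera calls.

## Task

Tidy the shoe-care kit on the hall cabinet: put the large tin, the small tin, the square box and the shoe brush each into the shallow wooden tray made for its shape and size, right way up and lying flat on the tray's floor inside the rim. Leave the key dish and the wooden coat knob where they are.

Things in the scene. Friction and masses are not known exactly. Their poses are not given: they have to be found in the camera images.
- large_tin: Large round polish tin: metal cylinder 62 mm in diameter, 36 mm high, dark lid, about 0.12 kg. Loose, stands upright at the start. Origin: centre of its underside; z up.
- small_tin: Small round polish tin: metal cylinder 40 mm in diameter, 42 mm high, dark lid, about 0.07 kg. Loose, stands upright at the start. Origin: centre of its underside; z up.
- square_box: Square sponge box, black with a grey lid: 48 x 48 mm (lid, the upper 12 mm, 50 x 50), 42 mm high, about 0.08 kg; x and y run parallel to its sides. Loose, stands upright at the start. Origin: centre of its underside; z up.
- shoe_brush: Shoe brush lying bristles down: stiff black bristle block 114 x 38 mm (lower 18 mm) under a pale wooden back 120 x 44 mm (upper 26 mm), 44 mm high in all, about 0.15 kg; x runs along its length. Loose, stands upright at the start. Origin: centre of its underside; z up.
- tray_large_round: Large round tray, for the large tin: inside 80 mm in diameter, outside 92 mm. Fixed to the top. Wooden, with a 4 mm thick felt-lined floor and a rim 6 mm wide whose top is 10 mm above the cabinet top. Origin: centre of its underside; z up.
- tray_small_round: Small round tray, for the small tin: inside 56 mm in diameter, outside 68 mm. Fixed to the top. Wooden, with a 4 mm thick felt-lined floor and a rim 6 mm wide whose top is 10 mm above the cabinet top. Origin: centre of its underside; z up.
- tray_square: Square tray, for the square box: inside 68 x 68 mm, outside 80 x 80 mm; x and y run parallel to its sides. Fixed to the top. Wooden, with a 4 mm thick felt-lined floor and a rim 6 mm wide whose top is 10 mm above the cabinet top. Origin: centre of its underside; z up.
- tray_long: Long rectangular tray, for the brush: inside 132 mm (along its x) by 56 mm, outside 144 x 68 mm. Fixed to the top. Wooden, with a 4 mm thick felt-lined floor and a rim 6 mm wide whose top is 10 mm above the cabinet top. Origin: centre of its underside; z up.
- key_dish: White ceramic dish with keys in it, 100 mm in diameter, 30 mm high, to be left alone. Loose, stands upright at the start. Origin: centre of its underside; z up.
- coat_knob: Wooden coat knob standing on its head: head 40 mm in diameter, stem 18 mm, 38 mm high, to be left alone. Loose, stands upright at the start. Origin: centre of its underside; z up.
Not all that is in view belongs to the job. Leave any purple look-alike of the small_tin alone.

How it is judged:
By the outcome, as a careful person would: the job done as asked, in the order asked, and still so for the second after the job is handed in, with the robot touching nothing.
It also fails if it takes over 104 s, if anything falls off the work surface, if the arm or the gripper's body presses on something with over 40 N, if the wrist force passes 120 N, or if a joint passes its speed limit or range.

## Working session

There is one attempt and no reset: what is moved stays moved. The work goes in short steps, each a Python script; the robot and the scene stay as the last script left them, time stands still between calls to the robot, and variables do not carry over. Pictures are saved under pics/ and viewed, at most 14 in all, crops included, and the job is handed in when it is done.

```bash
mkdir -p pics; ls
python3 - <<'E'
from cell import *
import cv2,numpy as np
for n in("scene","side"):
    f=grab_frame(n);cv2.imwrite(f"pics/{n}0.png",f["pixels"]);np.savez(f"pics/{n}0.npz",**f)
    print(n,f["camera_matrix"].round(1).tolist(),f["cam_to_world"].round(3).tolist())
E
```

```text
pics
scene [[440.9, 0.0, 318.6], [0.0, 440.9, 246.4], [0.0, 0.0, 1.0]] [[0.422, 0.679, -0.602, 1.168], [0.907, -0.308, 0.288, -0.342], [0.01, -0.667, -0.745, 0.812], [0.0, 0.0, 0.0, 1.0]]
side [[527.9, 0.0, 318.6], [0.0, 527.9, 246.3], [0.0, 0.0, 1.0]] [[0.798, -0.31, 0.518, -0.147], [-0.603, -0.393, 0.694, -0.927], [-0.011, -0.866, -0.501, 0.678], [0.0, 0.0, 0.0, 1.0]]
```

View pics/scene0.png

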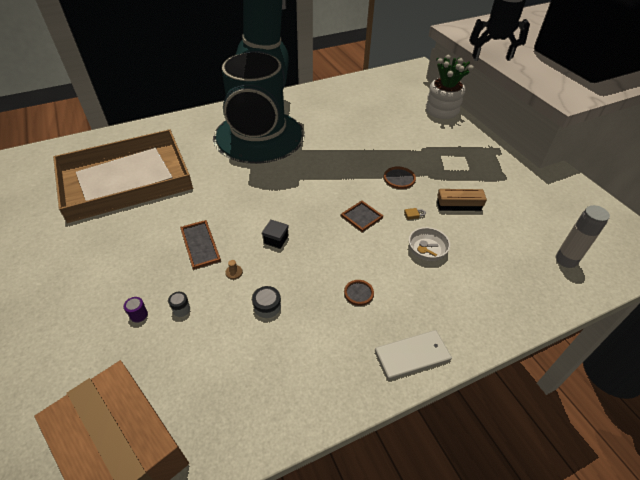

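View pics/side0.png

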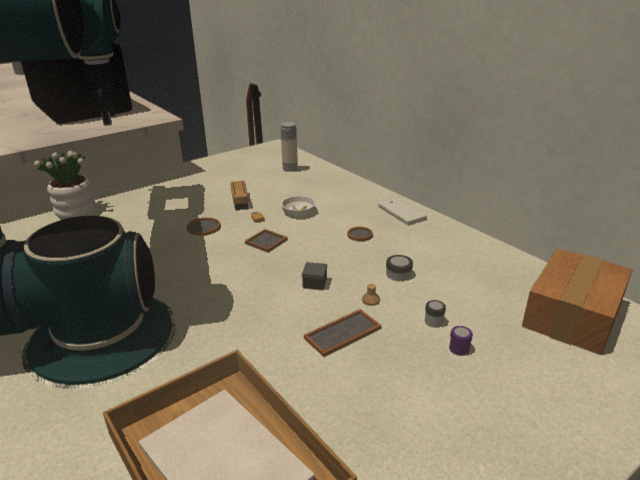

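Scene view: large tin (266,300), small tin (178,301; the one at (135,309) is the purple look-alike), box (275,233), brush (461,199), long tray (200,244), square tray (361,215), round trays (400,177) and (359,292), dish (428,246), knob (233,269), and a yellow keyring item (413,213) near the brush. The size of each round tray still has to be measured.

```bash
cat > h.py <<'E'
import numpy as np,cv2
def ray(f,uv,z):
    uv=np.atleast_2d(np.asarray(uv,float));K=f["camera_matrix"];T=f["cam_to_world"]
    d=np.c_[(uv-K[:2,2])/np.diag(K)[:2],np.ones(len(uv))]@T[:3,:3].T
    o=T[:3,3];return (o+d*((z-o[2])/d[:,2])[:,None])[:,:2]
def proj(f,p):
    T=f["cam_to_world"];c=T[:3,:3].T@(np.asarray(p,float)-T[:3,3]);q=f["camera_matrix"]@c;return q[:2]/q[2]
def blob(mask,uv,r=12):
    """filled outer contour of the component nearest uv"""
    cs,_=cv2.findContours(mask.astype(np.uint8),cv2.RETR_EXTERNAL,cv2.CHAIN_APPROX_NONE)
    cs=[c for c in cs if cv2.contourArea(c)>20]
    c=max(cs,key=lambda c:cv2.pointPolygonTest(c,tuple(map(float,uv)),True))
    return c[:,0,:]
def rect(P):
    (c,s,a)=cv2.minAreaRect((P*1000).astype(np.float32))
    if s[0]<s[1]: s=s[::-1];a+=90
    return np.round(c,1),np.round(s,1),round((a+90)%180-90,1)
def circ(P):
    e=cv2.fitEllipse((P*1000).astype(np.float32));return np.round(e[0],1),np.round(e[1],1)
E
python3 - <<'E'
from h import *
from cell import grab_frame
f=dict(np.load('pics/scene0.npz'));g=dict(np.load('pics/side0.npz'))
S={'long':[(200,244),(343,332),.008],'sq':[(361,215),(267,240),.008],'A':[(400,177),(204,226),.008],'B':[(359,292),(360,234),.008],
'large':[(266,300),(399,267),.018],'small':[(178,301),(435,313),.021],'box':[(275,233),(315,275),.021],'brush':[(461,199),(239,194),.022]}
for n,(a,b,z) in S.items():
    for q,uv in((f,a),(g,b)):
        hsv=cv2.cvtColor(q["pixels"],cv2.COLOR_BGR2HSV);h,s,v=[hsv[...,i].astype(int) for i in range(3)]
        m=((s>105)&(v>35)) if z==.008 else ((v<110)|(s>110))
        if z==.018 or z==.021: m=(v<135)|(s>110)
        c=blob(m,uv);P=ray(q,c,z);print(n,cv2.boundingRect(c),rect(P),circ(P)[1])
w=grab_frame("wrist");cv2.imwrite("pics/w0.png",w["pixels"]);print(w["cam_to_world"].round(3).tolist(),w["camera_matrix"].round(0).tolist())
E
```

```text
long (180, 220, 41, 50) (array([ 388. , -292.7]), array([150.9,  67.1]), -1.9) [ 75.1 180.6]
long (304, 309, 77, 48) (array([ 381.7, -294.7]), array([148.5,  74.6]), -1.4) [ 80.5 186.2]
sq (341, 201, 42, 31) (array([466.6, 117.1]), array([85.5, 83.6]), -72.7) [93.4 98.1]
sq (245, 229, 43, 23) (array([459.8, 114.5]), array([88.9, 87.3]), -73.2) [ 94.1 100.4]
A (384, 167, 32, 22) (array([374.6, 291. ]), array([93.5, 91.2]), -24.3) [89.2 96.2]
A (187, 218, 33, 18) (array([364.9, 285.9]), array([102.8,  87. ]), 62.2) [89.4 98.8]
B (344, 280, 30, 26) (array([681.1,  -7.7]), array([68.8, 65.7]), -24.6) [65.  69.7]
B (347, 227, 26, 14) (array([672.9, -10.3]), array([71.7, 66.1]), 51.7) [65.  72.8]
large (251, 286, 30, 37) (array([ 629.6, -209.7]), array([94.6, 63.1]), -21.6) [63.4 97.5]
large (386, 255, 30, 27) (array([ 624.7, -206.7]), array([113.4,  66. ]), 50.6) [ 68.4 117.7]
small (168, 291, 23, 31) (array([ 560.6, -380.1]), array([80.9, 40.9]), -2.9) [41.3 85.1]
small (425, 300, 24, 28) (array([ 557.5, -380.2]), array([92.5, 45. ]), 43.0) [45.6 97.4]
box (261, 220, 28, 33) (array([ 452.5, -118.5]), array([94.6, 73.1]), -46.4) [ 65.6 106.6]
box (302, 262, 30, 29) (array([ 449.7, -117.9]), array([117.3,  65.3]), 54.5) [ 66.3 122. ]
brush (436, 189, 51, 26) (array([540.6, 376.3]), array([139.1,  98.3]), 65.6) [107.6 150.5]
brush (231, 181, 22, 29) (array([536.8, 376.7]), array([210. ,  50.1]), 65.1) [ 51.3 243.8]
[[0.398, 0.868, 0.298, 0.192], [0.917, -0.376, -0.129, 0.653], [-0.0, 0.325, -0.946, 0.372], [0.0, 0.0, 0.0, 1.0]] [[376.0, 0.0, 320.0], [0.0, 376.0, 236.0], [0.0, 0.0, 1.0]]
```

View pics/w0.png

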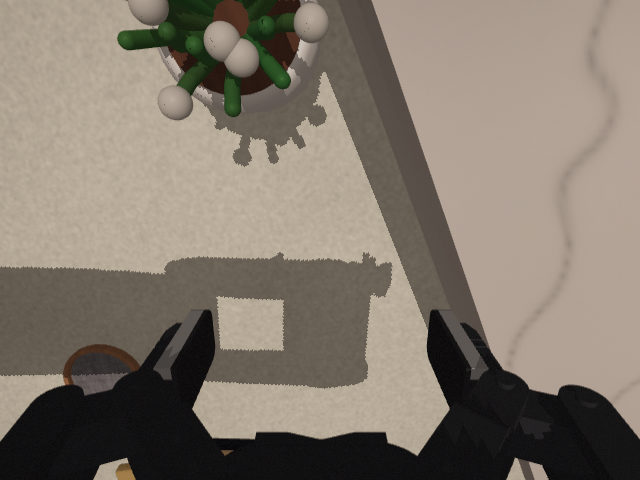

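Sizes: the tray at (400,177) measures about 92 mm, so it is the large one. The tray at (359,292) measures about 68 mm, so it is the small one. Small tin candidates: (178,301) dark/grey and (135,309) purple. The first fits because it isn't purple. I'll check it in a composite crop.

Run:
```python
from h import *
f=cv2.imread('pics/scene0.png');g=cv2.imread('pics/side0.png')
def c(im,u,v,w,h): return cv2.resize(im[v:v+h,u:u+w],(w*5,h*5),interpolation=cv2.INTER_NEAREST)
a=np.hstack([c(f,115,283,80,45),c(f,250,283,80,45)]);b=np.hstack([c(f,222,215,80,65)[:275],c(f,405,185,80,55)]);d=np.hstack([c(g,220,175,80,20)[:0],c(g,220,175,80,20)[:0]])
cv2.imwrite('pics/c1.png',np.vstack([a,b]))
e=np.hstack([c(g,220,175,80,50),c(g,290,255,80,50)]);k=np.hstack([c(g,375,250,80,50)[:250],c(g,410,293,80,60)[:250]])
cv2.imwrite('pics/c2.png',np.vstack([e,k]))
```

```text
(no output)
```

View pics/c1.png

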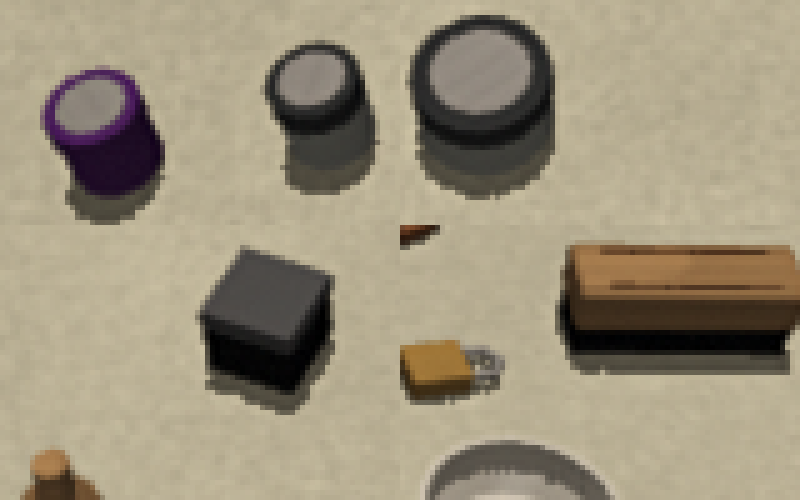

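View pics/c2.png

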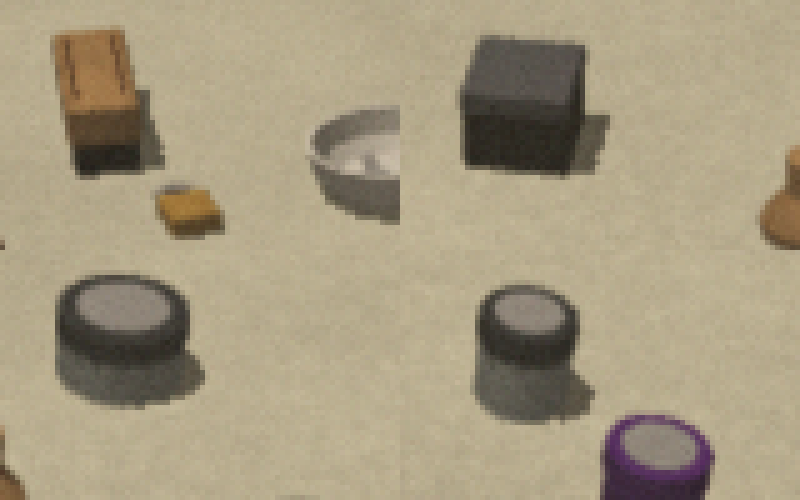

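The crop confirms it: the small tin is the grey one with a black lid at scene (178,299), and the purple one is at (133,304). The top faces are clear, so I'll turn top corners and centres into positions at the known heights from both views.

Run:
```python
from h import *
f=dict(np.load('pics/scene0.npz'));g=dict(np.load('pics/side0.npz'))
for q in (f,g):
    o=(0,0)
s=lambda L,o:[(x/5+o[0]-.5,y/5+o[1]-.5) for x,y in L]
print('small',ray(f,s([(315,79)],(115,283)),.042),ray(g,s([(129,62)],(410,293)),.042))
print('purple',ray(f,s([(90,105)],(115,283)),.042))
print('large',ray(f,s([(82,71)],(250,283)),.036),ray(g,s([(124,55)],(375,250)),.036))
print('box',rect(ray(f,s([(244,23),(332,50),(296,112),(202,83)],(222,215)),.042)),rect(ray(g,s([(82,37),(187,44),(180,103),(62,95)],(290,255)),.042)))
print('brush side',rect(ray(g,s([(53,33),(124,29),(140,106),(70,112)],(220,175)),.044)))
q=f["pixels"][180:215,430:495].astype(int);hsv=cv2.cvtColor(f["pixels"],cv2.COLOR_BGR2HSV)
m=(hsv[...,1]>90)&(hsv[...,2]>140);print(hsv[186:206,460].tolist())
c=blob(m,(461,193));print('brush scene',cv2.boundingRect(c),rect(ray(f,c,.044)))
for n,a,z in(('knob',(234,262),.038),('dish',(428,240),.03),('lock',(413,212),.01)):print(n,ray(f,[a],z))
for n,a,b in(('long',(200,244),(343,332)),('sq',(361,215),(267,240)),('A',(400,177),(204,226)),('B',(359,292),(360,234))):
    for q,uv in((f,a),(g,b)):
        hsv=cv2.cvtColor(q["pixels"],cv2.COLOR_BGR2HSV);c=blob((hsv[...,1]>105)&(hsv[...,2]>35),uv);
        M=cv2.moments(c[:,None]);cc=[(M['m10']/M['m00'],M['m01']/M['m00'])]
        print(n,[ray(q,cc,z).round(4).tolist() for z in(.004,.007)])
```

```text
small [[ 0.55661725 -0.37782286]] [[ 0.55391978 -0.37810737]]
purple [[ 0.53082374 -0.46606527]]
large [[ 0.62601264 -0.20569966]] [[ 0.62487377 -0.20466985]]
box (array([ 447.9, -114.7]), array([50.1, 44.8]), 43.1) (array([ 446. , -119.3]), array([52.6, 49.2]), -45.1)
brush side (array([530.6, 375.4]), array([119.8,  43.1]), 64.4)
[[23, 52, 188], [23, 51, 190], [22, 54, 185], [16, 132, 133], [14, 153, 110], [16, 137, 166], [16, 135, 168], [16, 135, 162], [16, 133, 155], [15, 135, 151], [15, 136, 146], [14, 145, 102], [15, 135, 145], [15, 138, 109], [15, 134, 61], [15, 136, 58], [16, 136, 60], [16, 138, 63], [16, 135, 64], [16, 138, 59]]
brush scene (440, 189, 46, 10) (array([535.2, 378.2]), array([116.2,  35.6]), 65.7)
knob [[ 0.50681699 -0.23845732]]
dish [[0.62752531 0.20998068]]
lock [[0.5133433  0.24540355]]
long [[[0.3884, -0.293]], [[0.3913, -0.2932]]]
long [[[0.3813, -0.2923]], [[0.379, -0.2952]]]
sq [[[0.4642, 0.1185]], [[0.4668, 0.1168]]]
sq [[[0.462, 0.1198]], [[0.4593, 0.1151]]]
A [[[0.3707, 0.2931]], [[0.3737, 0.2908]]]
A [[[0.3683, 0.2931]], [[0.366, 0.2876]]]
B [[[0.6789, -0.006]], [[0.6807, -0.0073]]]
B [[[0.6775, -0.0044]], [[0.6739, -0.0085]]]
```

```bash
cat >> h.py <<'E'
from cell import *
def pick(x,y,psi,z,force=35,hover=.16):
    o=[180,0,psi]
    move_pose([x,y,hover],o);w=grab_frame("wrist")
    line_to([x,y,z],o,.2);clamp(force);pause(.2)
    print('opening',get_opening(),'F',get_grasp_force(),'t',get_time_s())
    line_to([x,y,hover],o,.2);return w
def place(x,y,psi,z,hover=.16):
    o=[180,0,psi];move_pose([x,y,hover],o);w=grab_frame("wrist")
    line_to([x,y,z+.02],o,.2);line_to([x,y,z],o,.05)
    print('F',get_wrist_force());release();line_to([x,y,hover],o,.2);print('t',get_time_s());return w
E
python3 - <<'E'
from h import *
w=pick(.6255,-.205,-18,.028)
print(get_opening(),get_joint_pos())
move_pose([.37,.293,.16],[180,0,38]);v=grab_frame("wrist")
np.savez('pics/v1.npz',**v)
cv2.imwrite('pics/w1.png',np.vstack([cv2.resize(np.hstack([w["pixels"],v["pixels"]]),(800,300))]))
print(get_opening(),get_joint_pos(),get_time_s(),proj(v,[.37,.293,.01]),proj(w,[.6255,-.205,.036]))
E
```

```text
opening 0.06073682693419314 F 36.855586767196655 t 4.7167
0.0608216372335325 [-2.03663997e+01  6.76966641e+00  9.10352068e+01 -2.63186487e-04
  8.22914827e+01  8.76330622e+01]
0.06107440369059826 [ 3.52095144e+01 -1.73276036e+01  1.13322907e+02 -4.42249079e-03
  8.40096574e+01  8.72794696e+01] 7.5917 [320.52218981 224.28207515] [322.30941337 234.12876047]
```

View pics/w1.png

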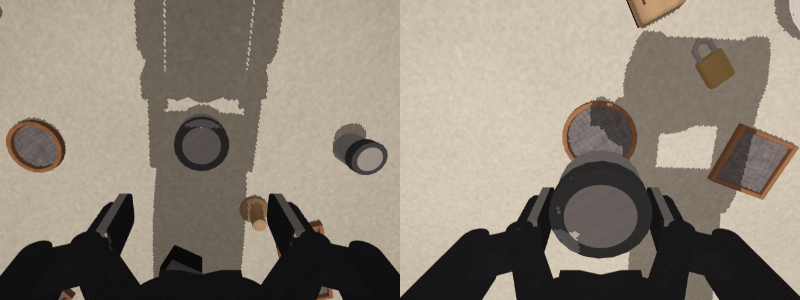

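The large tin is held centred (opening 61 mm). The large tray in the wrist view, about (320,219), matches the projected (320,224). I'll place it, then do the small tin.

Run:
```python
from h import *
place(.37,.2925,38,.033)
w=pick(.5555,-.378,75,.030)
move_pose([.678,-.0055,.16],[180,0,75]);v=grab_frame("wrist")
cv2.imwrite('pics/w2.png',cv2.resize(np.hstack([w["pixels"],v["pixels"]]),(800,300)))
print(get_opening(),get_joint_pos(),get_time_s(),proj(v,[.678,-.0055,.01])*.625,proj(w,[.5555,-.378,.042])*.625)
```

```text
F [-2.5298091  -0.54121933  4.96401044]
t 10.2833
opening 0.038795866476486016 F 34.775612354278564 t 14.2917
0.03906965364854551 [-2.72001602e+00  9.13039759e+00  8.82936200e+01 -1.18026550e-02
  8.25831236e+01  1.23546289e+01] 16.6 [200.34335194 139.42920597] [200.42958491 149.65510923]
```

View pics/w2.png

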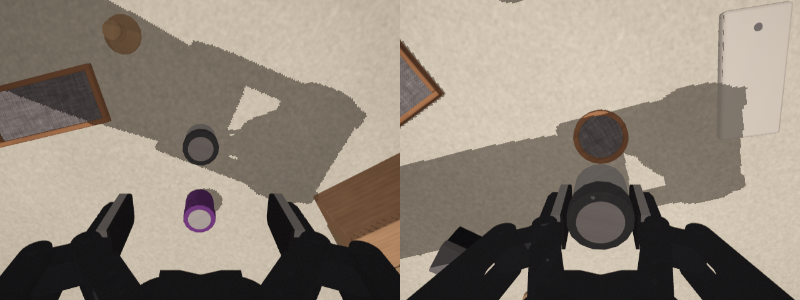

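The small tin is held (39 mm) and the purple one is untouched. The small tray centre at composite (200,137) matches the expected (200,139). I'll place it, then pick the box.

Run:
```python
from h import *
place(.678,-.0055,75,.035)
w=pick(.447,-.117,45,.033)
move_pose([.463,.119,.16],[180,0,17]);v=grab_frame("wrist")
cv2.imwrite('pics/w3.png',cv2.resize(np.hstack([w["pixels"],v["pixels"]]),(800,300)))
print(get_opening(),get_joint_pos(),get_time_s(),proj(v,[.463,.119,.01])*.625,proj(w,[.447,-.117,.042])*.625)
```

```text
F [-0.19368688 -0.60841484 -0.54378444]
t 19.425
opening 0.04913385440436348 F 36.44064903259277 t 21.8917
0.04938470661835265 [ 1.12647898e+01 -1.64776216e+01  1.12716132e+02 -1.46496615e-02
  8.38112222e+01  8.42548207e+01] 23.6667 [200.50875717 139.60948986] [200.48266713 149.31232818]
```

View pics/w3.png

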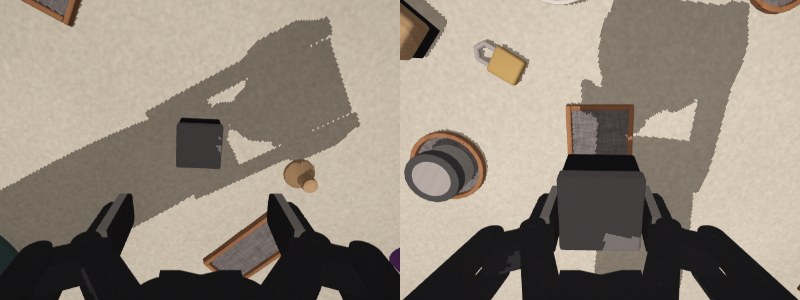

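The box is held square (49 mm) and aligned with the tray, which is centred at x = 200 as projected. The large tin sits inside its tray. Next I'll place the box and pick the brush.

Run:
```python
from h import *
place(.463,.119,17,.038)
w=pick(.5325,.377,65,.033,50)
move_pose([.385,-.2935,.20],[180,0,-1.7]);v=grab_frame("wrist");np.savez('pics/v4.npz',**v)
cv2.imwrite('pics/w4a.png',cv2.resize(w["pixels"],(400,300)));cv2.imwrite('pics/w4.png',np.hstack([cv2.resize(w["pixels"],(400,300)),cv2.resize(v["pixels"],(400,300))]))
print(get_opening(),get_joint_pos(),get_time_s())
q=lambda c,x,y,yaw,z,F,h:[(proj(F,[x+np.cos(yaw)*a*h[0]-np.sin(yaw)*b*h[1],y+np.sin(yaw)*a*h[0]+np.cos(yaw)*b*h[1],z])*.625).round(0).tolist() for a,b in((1,1),(1,-1),(-1,-1),(-1,1))]
print('tray',q(0,.385,-.2935,-.03,.01,v,(.072,.034)),'brush',q(0,.5325,.377,np.radians(65),.044,w,(.06,.022)))
```

```text
F [ 1.00604384  0.1502106  -0.68444354]
t 26.3833
opening 0.043285736147652264 F 52.30640172958374 t 28.925
0.0431534590041872 [-4.02776563e+01 -1.67938240e+01  1.09169378e+02  2.74002457e-03
  8.76316450e+01  5.13618628e+01] 32.2
tray [[175.0, 77.0], [228.0, 77.0], [224.0, 179.0], [178.0, 179.0]] brush [[178.0, 92.0], [222.0, 91.0], [219.0, 198.0], [181.0, 198.0]]
```

View pics/w4.png

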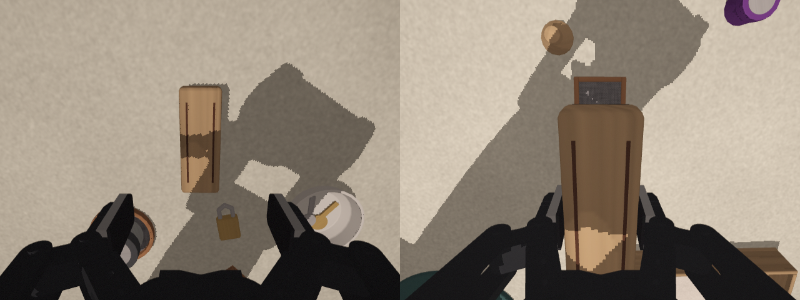

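The brush in the pre-grasp view spans rows 86–192, against a predicted 91.5–198. So it is held about 6 mm off centre along its length. The tray's far edge (77) is as predicted, and its sides (174–226) put it about 1.5 mm further in +y. I'll check the offset against the held view before correcting.

Run:
```python
from h import *
v=dict(np.load('pics/v4.npz'))
p=np.array(get_position());print(p)
u=np.array([np.cos(np.radians(-1.7)),np.sin(np.radians(-1.7)),0])
for d in(0,.003,.006,.009):print(d,proj(v,p+u*(.06+d)+[0,0,.011])*.625)
f=grab_frame("scene");np.savez('pics/s5.npz',**f);g=grab_frame("side")
q=[proj(g,p+u*s*.06+[0,0,.011]).round(1).tolist() for s in(-1,1)];print(q,[proj(f,p+u*s*.06+[0,0,.011]).round(1).tolist() for s in(-1,1)])
c=cv2.resize(g["pixels"][230:380,220:420],(800,600),interpolation=cv2.INTER_NEAREST);cv2.imwrite('pics/s5.png',c)
```

```text
[ 0.38539531 -0.29313955  0.19995301]
0 [201.85113973 118.11163481]
0.003 [201.87495854 111.88753303]
0.006 [201.89919462 105.55439718]
0.009 [201.92385902  99.10933687]
[[317.6, 251.1], [370.4, 231.5]] [[175.1, 161.6], [186.7, 195.2]]
```

View pics/s5.png

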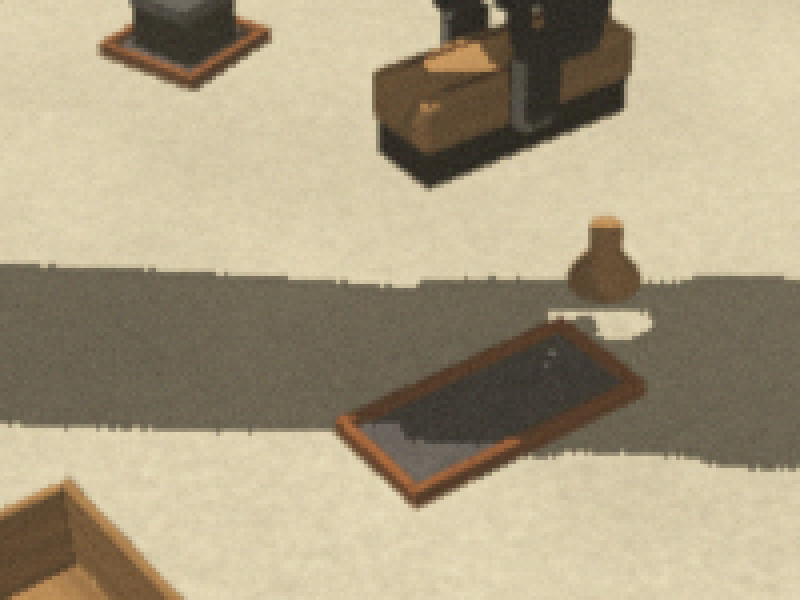

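The held view (front edge at row 104, against 118 centred and 105.5 for +6 mm) confirms an offset of about 6.5 mm. I'll correct for it, cross-check the tray centre from this side view, and place.

Run:
```python
from h import *
g=grab_frame("side");c=ray(g,[(343.1-.4,329.8-.4)],.01)[0];print('tray side',c)
x=.385;y=-.292
if abs(c[0]-x)<.005: x=(2*x+c[0])/3
place(x-.0064,y+.0002,-1.7,.038)
move_pose([.45,-.05,.3],[180,0,-1.7])
for n in("scene","side"): f=grab_frame(n);cv2.imwrite(f"pics/{n}6.png",f["pixels"])
f=cv2.imread('pics/scene6.png');g=cv2.imread('pics/side6.png')
k=lambda im,u,v:cv2.resize(im[v:v+60,u:u+80],(400,300),interpolation=cv2.INTER_NEAREST)
cv2.imwrite('pics/c6.png',np.vstack([np.hstack([k(f,165,205),k(f,325,175)]),np.hstack([k(g,303,290),k(f,320,255)])]))
```

```text
tray side [ 0.38330486 -0.29324941]
F [ 0.62584203 -0.8381685  -0.67856569]
t 35.1417
```

View pics/c6.png

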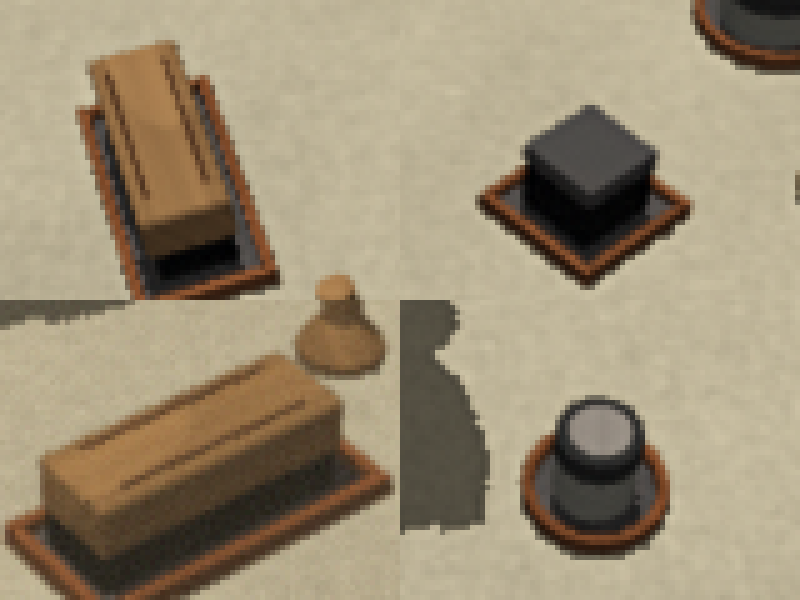

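View pics/side6.png

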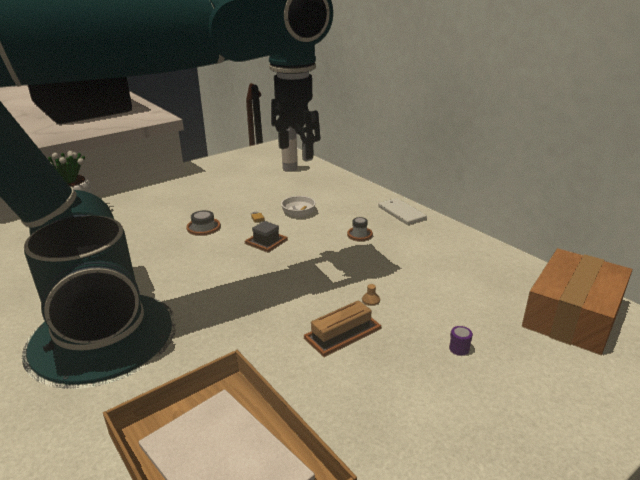

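All four look seated. I'll check numerically that the brush is level and centred, using its top corners in both views at z = 0.048.

Run:
```python
from h import *
f=dict(np.load('pics/scene0.npz'));g=dict(np.load('pics/side0.npz'))
s=lambda L,o:np.array([(x/5+o[0]-.5,y/5+o[1]-.5) for x,y in L])
A=s([(42,155),(98,210),(342,102),(275,53)],(303,290))   # side: -x+y, -x-y, +x-y, +x+y
B=s([(178,42),(90,62),(148,225),(237,205)],(165,205))
P=lambda q:np.linalg.inv(q["cam_to_world"])[:3]
B=B[[1,0,3,2]] if ray(f,B,.048)[0,1]<ray(f,B,.048)[1,1] else B
X=cv2.triangulatePoints(f["camera_matrix"]@P(f),g["camera_matrix"]@P(g),B.T,A.T);print((X[:3]/X[3]).T.round(4))
print(rect(ray(f,B,.048)),rect(ray(g,A,.048)))
w=cv2.imread('pics/scene6.png');cv2.imwrite('pics/c7.png',np.hstack([cv2.resize(cv2.imread('pics/side6.png')[295:360,298:390],(644,455),interpolation=cv2.INTER_CUBIC)]))
```

```text
[[ 0.3246 -0.2675  0.0446]
 [ 0.3206 -0.3096  0.0459]
 [ 0.4387 -0.3124  0.0443]
 [ 0.4409 -0.2704  0.0426]]
(array([ 385.3, -291. ]), array([120.8,  43.1]), -1.6) (array([ 378.2, -293.1]), array([116.4,  41.1]), -3.1)
```

View pics/c7.png

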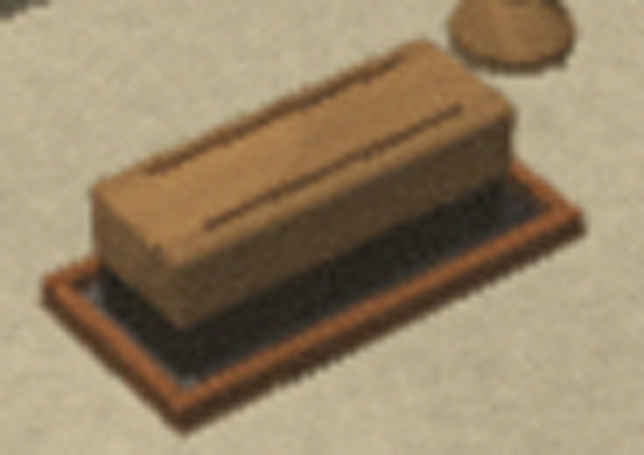

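The brush is level (corner heights within about 2 mm, none riding on the rim), and felt shows at both ends. The knob, dish and purple tin haven't moved. Handing in.

```bash
python3 -c "
from cell import *
print(close_job())"
```

```text
the job is handed in; nothing more can be done
None
```

I placed the large tin, small tin, square box and shoe brush in their matching trays and handed the job in; the final pictures show all four upright inside the rims, and I never touched the key dish, coat knob or purple tin.

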